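Clear the pot off a touch-latch hatch and pop the hatch ajar

TASK

A squat pot stands on one of the two push-to-open hatches. Without lifting it, slide the pot sideways so that all of it stands on the fixed deck between the hatches; then press down on the front edge of the hatch it stood on until the catch lets go, and let the hatch spring up and stay ajar. Leave the other hatch shut with its vase standing on it, and leave the spray bottle and mallet alone.

Things in the scene. Friction and masses are not known exactly. Their poses are not given: they have to be found in the camera images.
- deck: fixed white laminate block, 200 deep (x) x 160 wide (y) x 90 high, between the two boxes; its top is level with the shut hatches (seams 1 to 2 wide). Origin: middle of its underside, on the bench; x points from the front (robot side) to the back, y to the left, z up. Both boxes have the same axes as the deck.
- box_a: The box whose hatch the squat pot stands on at the start: plywood box, 200 deep (x) x 150 wide (y) x 90 high, fixed to the bench beside the deck (to its left or its right), with a flat plywood hatch (195 x 148 x 12, hinged along its back edge) as its whole top. Origin: middle of its underside; x points from the front (hatch's free edge, towards the robot) to the back (hinge), z up. Both boxes look the same. 
- box_b: The other box, whose hatch carries the vase: plywood box, 200 deep (x) x 150 wide (y) x 90 high, fixed to the bench beside the deck (to its left or its right), with a flat plywood hatch (195 x 148 x 12, hinged along its back edge) as its whole top. Origin: middle of its underside; x points from the front (hatch's free edge, towards the robot) to the back (hinge), z up. Both boxes look the same. 
- hatch_a (a joint): hinge of box_a's hatch, rad: 0 = shut, positive = front edge up, 0.35 = sprung ajar against a stop (front edge about 65 up). Pressed at the front it sinks to a firm stop at -0.03 (5 down); the catch lets go 3 to 4 down, at 6 to 7 N; when the finger withdraws a spring lifts it to 0.35, where it stays and does not catch again. The pot's weight does not release it.
- hatch_a_press (a point): point on the top face of the box_a hatch, halfway along its width, 20 from its free front edge and 175 in front of the hinge line; 90 above the bench while shut. The touch catch is right below it. Moves with the hatch; its x and y axes lie in the hatch's top face (x towards the hinge).
- hatch_b (a joint): hinge of the hatch on box_b, same values and same catch as hatch_a; must stay shut
- hatch_b_press (a point): point on the top face of the box_b hatch, halfway along its width, 20 from its free front edge and 175 in front of the hinge line; 90 above the bench while shut. The touch catch is right below it. Moves with the hatch; its x and y axes lie in the hatch's top face (x towards the hinge).
- pot: squat closed glazed pot, round, 66 across its belly (from 10 to 40 above its foot), foot 60 across, neck about 53 across, 58 high, 0.25 to 0.46 kg; stands upright, loose, near the middle of the hatch of box_a. Origin: middle of its foot; z up.
- vase: slim unglazed bottle vase, round, 54 across at most, 125 high; stands loose on the hatch of box_b. Origin: middle of its foot; z up.
- sprayer: clear spray bottle with a white head, 72 across, 206 high, standing loose on the bench to the left of the boxes. Origin: middle of its foot.
- mallet: wooden mallet lying loose on the bench to the right of the boxes, handle 200 long and 22 thick along its x, head 52 across and 75 long. Origin: on the bench below the handle, 170 from the handle's end.
Not all that is in view belongs to the job. Of the things that look like the pot, the middle-sized one is meant.

How it is judged:
By the outcome, as a careful person would: the job done as asked, in the order asked, and still so for the second after the job is handed in, with the robot touching nothing.
It also fails if it takes over 48 s, if anything falls off the work surface, if the arm or the gripper's body presses on something with over 40 N, if the wrist force passes 120 N, or if a joint passes its speed limit or range.

ROBOT

A 7-joint arm with a two-finger parallel gripper is mounted at the origin on the work surface. World frame = base frame: x ahead of the robot, y to its left, z up, the work surface at z = 0. Lengths are in m, angles in degrees, forces in N, time in s.
With the tool pointing down it reaches from about 0.4 to 0.9 m from the base axis. Payload 5.5 kg.
Tool frame: the origin (TCP) lies midway between the tips of the shut fingers; the grasp point (between the pads) lies 19 mm behind it; z points along the fingers, y is the direction in which the jaws open and shut (so a half turn about z gives the same grasp; the last joint's range is limited). The gripper opens to 85 mm and grips with 20 to 120 N. Pads are 22 mm wide; open, the fingers measure 114 mm over their backs; the gripper's body (76 mm by 85 mm) begins 54 mm behind the grasp point. The pads swing forward as they close: fully open they stand 13 mm farther back than shut.
Start: joints at [-59.404, 28.699, -24.465, 88.831, 12.651, 65.22, -12.049], TCP at [0.174, 0.626, 0.231] pointing down, gripper open.
Joint ranges: [-164.97, 164.97], [-17.58, 116.51], [-87.97, 89.64], [11.32, 138.91], [-80.73, 260.73], [10.89, 115.49], [-147.41, 147.41]. Speed limits (degrees/s): [147.25, 147.25, 180, 180, 180, 180, 180].

INTERFACE

Orientations are given as a 3x3 rotation matrix whose columns are the frame's x, y, z axes.
In Python, from workcell import robot gives the robot as it stands. Calls block until the motion is done:
- robot.move_to(position, orientation): joint-space move of the TCP to a pose.
- robot.move_l(position, attitude=None, max_speed=0.15, f_stop=None): straight line of the TCP; attitude=None keeps the orientation; max_speed is the mean speed in m/s. With f_stop (N) it stops when the force on the tool has changed by that much, and returns True; else False.
- robot.set_joints(angles): joint-space move.
- robot.open() and robot.clamp(strength=None): open the fingers fully, or close them until they stop; strength is the grip in N (None keeps the last).
- robot.wait(seconds).
- robot.ik(position, orientation): joint angles nearest the present ones, or None.
- robot.get_state(): the state.
- robot.snapshot(name): name is "scene" or "side" or "wrist"; returns a dict with "color" (384x512x3 uint8, blue, green, red), "fov_y" (degrees; the focal length in pixels is half the picture's height over the tangent of half this angle, whatever the lens; pixels are square), "cx", "cy" (the principal point, pixels), "view" (4x4, takes a point from world to camera coordinates); the wrist camera has in their place "hand_eye" (4x4, takes a point from camera to tool coordinates, whose origin is the TCP and whose axes are the flange's). Camera axes: x right, y down, z forward; pixel columns grow to the right and rows downward; lengths in m; the calibration is good to about 2 mm. A picture is of the moment at which its call begins: read the wrist's pose just before it. There is no depth.
A pose or a line that the arm cannot do raises robot.Unreachable and nothing moves.
- robot.sign_off(): hands the job in, once; it reports no verdict.
Trained networks look in the newest picture that a camera, given by its name, has taken for a name from the list of things; names that differ only in an ending like _2 or _b are one class to them, and where a whole thing is asked for, a point or a joint stands for the part that bears it (a point fixed in the world has none). Each returns a list of dicts, best first, with "conf" (0 to 1); they miss things now and then, are a little off and sometimes report something else, mostly with a low value. They report only what shows in the picture. A call takes as long as a camera call. They do not tell look-alikes from the thing itself.
- robot.boxes_of(target, camera): "point" ([x, y, z] in m, in world coordinates, good to about 4 mm: the middle of the surface that is visible of it).
- robot.outline_of(target, camera): "region" (384x512 bool, what is visible of it).
- robot.landmark_of(target, camera): "point" ([x, y, z] in m, in world coordinates, good to about 4 mm: a listed point, or the origin of a listed thing).
The state is a dict: "t": time; "joints": joint angles; "joint_velocities": joint speeds; "joint_efforts": joint torques, N m; "ee_pos": TCP position; "eef_rot": TCP orientation; "contact_force": force on the tool from outside, world axes, zero at the start; "wrist_torque": the same for the moment, N m; "gripper_width": finger opening in m.
Only numpy, scipy, OpenCV 4.12 (cv2) and the standard library are available. Lean on these libraries where they do the work, as an engineer would, in place of code of your own. Each camera call takes 0.05 s, during which the arm holds its last target. There are 200 camera calls.

## Working session

There is one attempt and no reset: what is moved stays moved. The work goes in short steps, each a Python script; the robot and the scene stay as the last script left them, time stands still between calls to the robot, and variables do not carry over. Pictures are saved under pics/ and viewed, about 8 in all and at most 12, crops included, and the job is handed in when it is done.

```bash
mkdir -p pics
python3 - <<'E'
from workcell import robot
import cv2,numpy as np
for c in("scene","side"):
    s=robot.snapshot(c);cv2.imwrite(f"pics/{c}0.png",s["color"])
    print(c,s["fov_y"],s["cx"],s["cy"],np.round(s["view"],4).tolist())
    for t in("deck","box_a","hatch_a_press","pot","vase","sprayer","mallet"):
        print(t,[(np.round(d["point"],3).tolist(),round(d["conf"],2)) for d in robot.landmark_of(t,c)])
st=robot.get_state();print(st["t"],st["eef_rot"],st["contact_force"])
a=cv2.imread("pics/scene0.png");b=cv2.imread("pics/side0.png")
cv2.imwrite("pics/both0.png",cv2.resize(np.vstack([a,b]),None,fx=.78,fy=.78))
E
```

```text
scene 43.35398123828231 251.8890724758899 185.49887366947203 [[0.0721, 0.9974, -0.0036, -0.0583], [0.7046, -0.0535, -0.7076, -0.3078], [-0.7059, 0.0485, -0.7066, 2.1207], [0.0, 0.0, 0.0, 1.0]]
deck [([0.572, 0.084, 0.001], 0.73)]
box_a [([0.554, 0.236, -0.002], 0.94), ([0.591, -0.072, 0.001], 0.73)]
hatch_a_press [([0.476, 0.226, 0.091], 0.82)]
pot [([0.515, 0.417, -0.001], 0.85), ([0.535, 0.225, 0.095], 0.79), ([0.371, 0.235, 0.0], 0.6)]
vase [([0.6, -0.078, 0.094], 0.76)]
sprayer [([0.565, 0.541, 0.004], 0.74)]
mallet [([0.536, -0.52, -0.004], 0.7)]
side 51.43976909181726 258.97506512345393 184.47507937397197 [[-0.9847, -0.1738, -0.0095, 0.563], [-0.0794, 0.4971, -0.8641, 0.1159], [0.1549, -0.8501, -0.5033, 1.33], [0.0, 0.0, 0.0, 1.0]]
deck [([0.573, 0.083, 0.0], 0.59)]
box_a [([0.585, -0.074, -0.001], 0.92), ([0.554, 0.236, -0.001], 0.6)]
hatch_a_press [([0.477, 0.232, 0.091], 0.56)]
pot [([0.537, 0.229, 0.09], 0.89), ([0.372, 0.235, -0.001], 0.83), ([0.512, 0.414, 0.0], 0.6)]
vase [([0.6, -0.079, 0.093], 0.81)]
sprayer [([0.572, 0.541, -0.003], 0.71)]
mallet []
0.8 [[-9.63573845e-01  2.67442414e-01 -6.75988573e-06]
 [ 2.67442411e-01  9.63573837e-01  1.31413345e-04]
 [ 4.16591513e-05  1.24818582e-04 -9.99999991e-01]] [-0.47123851  0.45790655  0.09369399]
```

View pics/scene0.png

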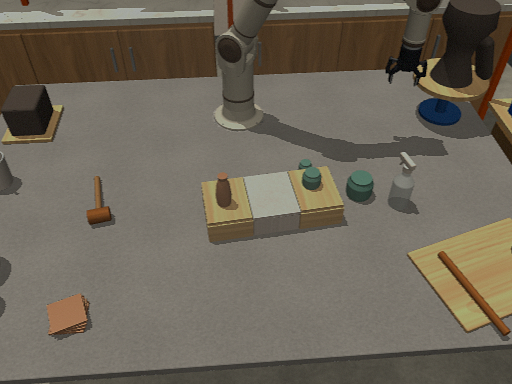

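View pics/side0.png

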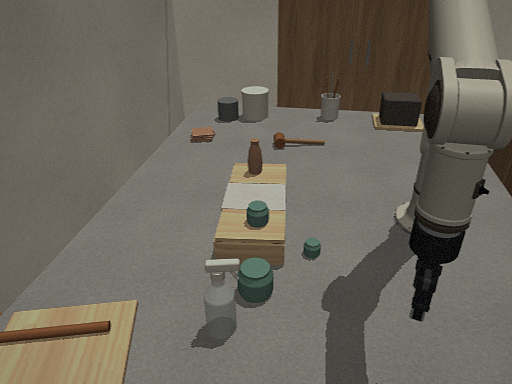

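The scene view shows the target pot on box_a's hatch (left of the deck) at (312,177). The large look-alike is at (360,186) and the small one at (305,166), both on the bench. The vase is on box_b at (223,190). The side view agrees. Next I'll look from above with the wrist camera at two places.

```bash
cat > h.py <<'E'
from workcell import robot
import cv2,numpy as np
A=np.array([.554,.236]);B=np.array([.588,-.073])
ey=(A-B)/np.linalg.norm(A-B); ex=np.array([ey[1],-ey[0]])
def R(s=1): # jaws along deck x
    y=s*np.r_[ex,0];z=np.array([0,0,-1.]);return np.c_[np.cross(y,z),y,z]
def f(st): return np.round(st["ee_pos"],4),np.round(st["contact_force"],1),round(st["t"],2)
E
python3 - <<'E'
from h import *
print(ex,ey)
for s in(1,-1):
    q=robot.ik([.53,.30,.30],R(s));print(s,None if q is None else np.round(q,0))
s=min((1,-1),key=lambda s:abs(np.array(robot.ik([.53,.30,.30],R(s)))[6]))
print("s",s)
robot.clamp(20)
robot.move_l([.174,.626,.32])
for i,p in enumerate(([.50,.27,.34],[.50,.17,.34])):
    robot.move_to(p,R(s)) if i==0 else robot.move_l(p)
    st=robot.get_state();w=robot.snapshot("wrist");cv2.imwrite(f"pics/w{i}.png",w["color"])
    T=np.eye(4);T[:3,:3]=st["eef_rot"];T[:3,3]=st["ee_pos"];np.save(f"T{i}.npy",T@w["hand_eye"])
    print(f(st),w["fov_y"],w["cx"],w["cy"])
    for t in("deck","box_a","hatch_a_press","pot","vase"):
        print(t,[(np.round(d["point"],3).tolist(),round(d["conf"],2)) for d in robot.landmark_of(t,"wrist")])
    for d in robot.outline_of("pot","wrist"):
        x=cv2.boundingRect(d["region"].astype(np.uint8));print(x,round(d["conf"],2))
cv2.imwrite("pics/w.png",np.vstack([cv2.imread(f"pics/w{i}.png") for i in(0,1)])[::1])
cv2.imwrite("pics/wj.png",cv2.resize(np.hstack([cv2.imread(f"pics/w{i}.png") for i in(0,1)]),(800,300)))
E
```

```text
[0.99400086 0.10937226] [-0.10937226  0.99400086]
1 [-26.  20.  -8.  91.   3.  70. -28.]
-1 [ -3.  24. -38.  90.  15.  72. 142.]
s 1
(array([0.499 , 0.2719, 0.3399]), array([-0.5, -0.7,  0.6]), 4.07) 71.5147205254931 255.98564519892 191.25574930745867
deck [([0.571, 0.082, 0.004], 0.65)]
box_a [([0.553, 0.234, 0.0], 0.85)]
hatch_a_press [([0.476, 0.226, 0.094], 0.63), ([0.573, 0.084, 0.002], 0.48)]
pot [([0.375, 0.238, -0.001], 0.96), ([0.532, 0.228, 0.089], 0.92)]
vase []
(242, 22, 66, 73) 0.78
(167, 148, 31, 30) 0.7
(257, 173, 45, 49) 0.59
(array([0.4999, 0.171 , 0.3401]), array([-0.5,  1.1,  0.1]), 5.23) 71.5147205254931 255.98564519892 191.25574930745867
deck [([0.575, 0.083, 0.002], 0.76), ([0.48, 0.228, 0.093], 0.21)]
box_a [([0.553, 0.239, 0.001], 0.97), ([0.589, -0.074, -0.0], 0.58)]
hatch_a_press [([0.48, 0.231, 0.09], 0.65), ([0.509, -0.081, 0.087], 0.42)]
pot [([0.375, 0.237, -0.002], 0.86)]
vase []
(167, 87, 33, 33) 0.9
(251, 0, 60, 26) 0.78
(263, 100, 51, 52) 0.76
(251, 260, 96, 68) 0.7
```

View pics/wj.png

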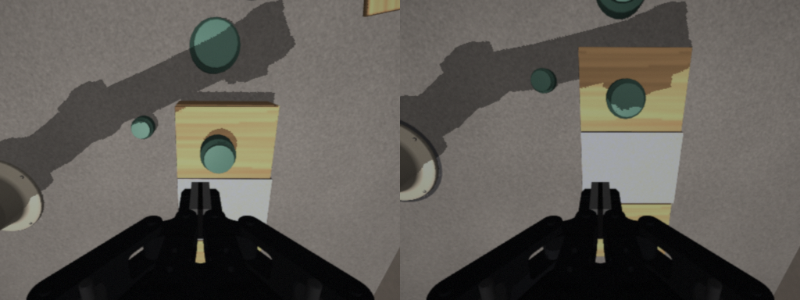

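The wrist views show the pot at about (280,197) and then (288,126) in full-image pixels, alone on the hatch. The hatch/deck seam runs from (227,229) to (348,230) in the first view and from (232,168) to (362,168) in the second. I'll triangulate these.

Run:
```python
from h import *
F=192/np.tan(np.radians(71.5147/2));K=np.array([[F,0,255.99],[0,F,191.26],[0,0,1]])
P=[K@np.linalg.inv(np.load(f"T{i}.npy"))[:3] for i in(0,1)]
D=np.array([.573,.083])
for n,a,b in(("pot",(279.5,197.5),(288.5,126)),("seamfront",(227,229),(232,168)),("seamback",(348,230),(362,168))):
    X=cv2.triangulatePoints(*P,np.float64(a),np.float64(b)).ravel();X=X[:3]/X[3]
    print(n,X.round(3),"deck xy",((X[:2]-D)@ex).round(3),((X[:2]-D)@ey).round(3))
pot=np.array([.534,.227]);print("pot net in deck",(pot-D)@ex,(pot-D)@ey)
```

```text
pot [0.538 0.226 0.121] deck xy -0.02 0.146
seamfront [0.466 0.155 0.098] deck xy -0.099 0.084
seamback [0.656 0.177 0.102] deck xy 0.093 0.085
pot net in deck -0.023016427662452824 0.14740164197748637
```

```bash
cat >> h.py <<'E'
D=np.array([.573,.083])
def W(x,y,z): return np.r_[D+x*ex+y*ey,z]
def look(i,names=("pot","hatch_a_press","deck","vase")):
    cams=("scene","side");ims=[]
    for c in cams:
        ims.append(robot.snapshot(c)["color"])
        for t in names:
            for d in robot.landmark_of(t,c):
                X=np.array(d["point"]);print(c,t,X.round(3),"deck",((X[:2]-D)@ex).round(3),((X[:2]-D)@ey).round(3),round(d["conf"],2))
    a=cv2.resize(ims[0][120:270,160:420],(800,460))[:,:400*2];b=cv2.resize(ims[1][120:320,180:380],(460,460))
    a=cv2.resize(a,(440,253));b=cv2.resize(b,(350,350));c=np.zeros((350,790,3),np.uint8);c[:253,:440]=a;c[:,440:]=b
    cv2.imwrite(f"pics/look{i}.png",c)
E
python3 - <<'E'
from h import *
x=-.021
robot.move_l(W(x,.212,.30),R(1),.25)
robot.move_l(W(x,.212,.103),None,.12,f_stop=10); print(f(robot.get_state()))
for y in(.18,.14,.10,.07,.044):
    print(robot.move_l(W(x,y,.103),None,.06,f_stop=12),f(robot.get_state()))
robot.move_l(W(x,.075,.103),None,.06)
robot.move_l(W(x,.11,.26),None,.2)
robot.move_l(W(-.081,.1545,.26),None,.2)
look(1);print(f(robot.get_state()))
E
```

```text
(array([0.5294, 0.2918, 0.1038]), array([ 0.4,  0.5, -0.6]), 8.05)
False (array([0.5325, 0.2592, 0.103 ]), array([-0.2, -0. , -0.4]), 8.73)
False (array([0.5369, 0.2196, 0.103 ]), array([ 0.8, -0.5,  0.1]), 9.55)
False (array([0.5412, 0.1798, 0.103 ]), array([-0. , -0.6,  0.2]), 10.37)
False (array([0.5445, 0.1497, 0.103 ]), array([ 0.1, -0.2, -0. ]), 11.02)
False (array([0.5474, 0.1237, 0.103 ]), array([-0.3,  0. , -0.3]), 11.6)
scene pot [0.512 0.414 0.002] deck -0.025 0.336 0.97
scene pot [0.554 0.075 0.094] deck -0.02 -0.006 0.85
scene pot [0.372 0.235 0.002] deck -0.183 0.173 0.63
scene hatch_a_press [0.476 0.226 0.091] deck -0.081 0.153 0.56
scene deck [ 0.573  0.082 -0.   ] deck -0.0 -0.001 0.56
scene vase [ 0.604 -0.078  0.092] deck 0.013 -0.164 0.71
side pot [0.555 0.079 0.088] deck -0.019 -0.002 0.75
side pot [ 0.371  0.236 -0.   ] deck -0.184 0.174 0.7
side pot [0.511 0.417 0.002] deck -0.025 0.338 0.57
side hatch_a_press [0.479 0.232 0.09 ] deck -0.077 0.158 0.81
side deck [ 0.571  0.08  -0.004] deck -0.002 -0.003 0.91
side vase [ 0.602 -0.082  0.093] deck 0.01 -0.168 0.59
(array([0.4758, 0.2275, 0.2599]), array([-0.1, -0.1,  0.8]), 14.25)
```

View pics/look1.png

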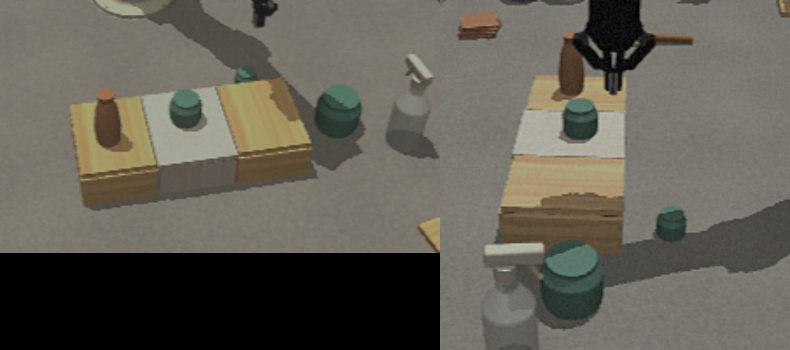

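The pot stands centred on the deck at about (185,108) in the left crop, the hatch is clear and the vase is untouched. Now I'll press the hatch.

Run:
```python
from h import *
robot.move_l(W(-.080,.1555,.10),None,.12,f_stop=8); print(f(robot.get_state()))
for z in np.arange(.094,.0805,-.001):
    h=robot.move_l(W(-.080,.1555,z),None,.015,f_stop=14); s=f(robot.get_state());print(round(z,4),h,s[0][2],s[1],s[2])
    if h or abs(s[1][2])>14: break
robot.move_l(W(-.080,.1555,.12),None,.1)
robot.move_l(W(-.085,.1555,.30),None,.2)
robot.wait(.5)
look(2,("pot","hatch_a_press","vase"));print(f(robot.get_state()))
```

```text
(array([0.477 , 0.2291, 0.1007]), array([ 0.1, -0.3,  0.7]), 15.73)
0.094 False 0.0939 [ 0.2 -0.6 -0.3] 16.28
0.093 False 0.0929 [-0.6 -0.5 -1.2] 16.53
0.092 False 0.0919 [0.1 0.4 0.1] 16.78
0.091 False 0.0909 [-0.1  0.3  0.7] 17.03
0.09 False 0.0902 [-0.5 -0.1  2.5] 17.28
0.089 False 0.0893 [-0.8  0.1  4.6] 17.53
0.088 False 0.0883 [ 0.2 -0.9  5.9] 17.78
0.087 False 0.0874 [-1.2 -1.2  6.1] 18.03
0.086 False 0.0864 [-1.1 -0.7  7.1] 18.28
0.085 False 0.0854 [-1.   0.1  6.3] 18.53
0.084 False 0.0847 [-1.7 -1.5  8.6] 18.78
0.083 False 0.0842 [-3.6 -1.4 13.6] 19.03
0.082 False 0.0837 [-5.9 -3.  19.1] 19.28
scene pot [0.513 0.414 0.003] deck -0.023 0.336 0.72
scene pot [0.557 0.076 0.092] deck -0.017 -0.006 0.57
scene pot [0.486 0.229 0.152] deck -0.07 0.154 0.32
scene pot [ 0.531 -0.52  -0.003] deck -0.108 -0.595 0.24
scene hatch_a_press [0.485 0.231 0.152] deck -0.071 0.157 0.91
scene vase [ 0.602 -0.079  0.094] deck 0.011 -0.164 0.82
scene vase [ 0.509 -0.079  0.092] deck -0.081 -0.154 0.46
side pot [0.508 0.414 0.   ] deck -0.029 0.336 0.98
side pot [0.371 0.235 0.   ] deck -0.184 0.173 0.63
side hatch_a_press [0.49  0.232 0.151] deck -0.066 0.157 0.85
side vase [ 0.599 -0.08   0.091] deck 0.008 -0.165 0.72
(array([0.4715, 0.2283, 0.3001]), array([ 0.8, -0.3, -0.2]), 21.77)
```

View pics/look2.png

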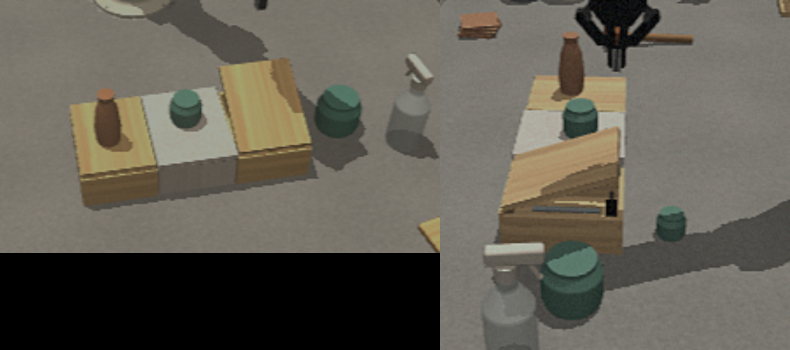

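The hatch is ajar, with the press point at z ≈ 0.152. The pot is on the deck, the vase stands on the shut hatch, and the arm is clear. I'll hand it in.

```bash
python3 -c "
from h import *
robot.sign_off();print(f(robot.get_state()))"
```

```text
the job is handed in; nothing more can be done
the job is handed in; nothing more can be done
```

The job is done and handed in. With the shut fingers I slid the pot sideways from box_a's hatch (the left one) onto the deck, without lifting it. I then pressed the hatch's front edge down to its stop. The force held at about 6–7 N around the catch, then rose to 19 N at the stop. When I withdrew, the hatch sprang up.

**Last checks, at about 21.8 s of the 48 s allowed:**
- **Hatch:** the press point of box_a's hatch is at z ≈ 0.152 in both the scene and side cameras, up from 0.09, so it stands ajar.
- **Pot:** the scene camera puts it about 17 mm in front of and 6 mm to the right of the deck's middle, so it is wholly on the deck. The side camera's network missed the pot in the last picture, because the raised hatch partly hid it. The picture itself shows the pot standing on the deck.
- **Vase and other hatch:** the vase has not moved beyond the few-millimetre measurement error, and its hatch is shut.
- **Spray bottle and mallet:** the arm did not touch them. The spray bottle looks undisturbed in the last pictures. The mallet I did not check again beyond the part that shows in the side view.

**One disagreement:** my rough triangulation of the deck seam gave a height of 0.098–0.102 m instead of 0.09. Contact with the hatch at z ≈ 0.090 confirmed the stated height.

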